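# Show the tag under a centrifuge rotor to the camera with an inspection mirror

## Task

Read the inspection tag on the underside of the centrifuge rotor without lifting the rotor: take the inspection mirror off its rest by its handle, hold it with the glass about 80 mm straight below the tag, and angle it until the stand's camera sees the tag reflected in the middle of the glass. Finish while still holding the mirror there, steady, in the gripper alone and touching nothing else. Keep the fingers off the mirror head, do not knock the rotor, stand or camera, and leave the buckets and the spray bottle where they are.

Things in the scene. Friction and masses are not known exactly. Their poses are not given: they have to be found in the camera images.
- mirror: Inspection mirror, loose, about 0.1 kg. Origin: centre of the black handle; x runs along the handle to the head, z up as it lies in the rest (level, centre 45 mm above the bench). Handle: bar 100 mm long (x -50 to 50), 14 x 14 mm; grip it across y between the rest's posts. Then a thin steel stem to x = 124 mm, then the head.
- mirror_head: Rectangular mirror head, frame 64 x 48 x 5 mm, centred 156 mm along the mirror's x from the handle's centre. A stiff friction joint (0.12 N m, keeps its angle when carried) lets it turn about the handle's axis only. It was left with the glass facing the mirror's +y and up, its normal 45 degrees from the mirror's z, give or take 17 degrees, different each time.
- glass (a point): Centre of the reflecting face of the mirror head. Its z axis is the outward normal of the glass; its x axis lies along the handle. The glass is 60 mm (x) by 44 mm (y) and reflects on the +z side only.
- rest: Low grey rest that carries the mirror, fixed: base 110 x 50 x 6 mm, two posts at x = -42 and +42 mm (10 mm thick in x, 30 mm wide in y), notched 19 mm wide from z = 38 up to their top at 48 mm; 74 mm free between the posts. Origin: underside centre, x along the handle.
- stand: Fixed rotor stand. Origin: underside centre of its 240 x 240 x 12 mm base plate, z up along the pedestal (radius 22 mm). On it a bare black swing-out rotor: 4 arms along the plate's diagonals, 270 mm overall, undersides 170 mm, top 238 mm above the bench. A bar 12 mm high at x = -55 mm runs out to y = +385 mm and carries the camera (50 mm wide, top 140 mm up).
- tag (a point): Inspection tag: small round plain steel disc, 18 mm across, riveted under the end of one rotor arm, the one on the camera's side at the stand's -x (the big rivet's round head shows on top of that arm only). It faces straight down; the point is the centre of its lower face, 168.5 mm above the bench, at (-76, +76) mm in the stand's frame.
- lens (a point): Centre of the camera's front lens, 115 mm above the bench at (-55, +330) mm in the stand's frame; the camera looks towards the stand's -y, at the space below the tag. Keep its view of the mirror free.
- sight_near (a point): Point in the air on the straight line from tag to lens. With the glass 58 to 73 mm below the tag, the lens sees the tag in the middle of the glass when the normal at the glass's centre passes through this point.
- sight_mid (a point): The like point for a glass 73 to 87 mm from the tag (about 24 percent of the way from tag to lens).
- sight_far (a point): The like point for a glass 87 to 102 mm from the tag.
- bucket_a: Bystander: beige round rotor bucket with a white tube insert, 69 mm across, 104 mm high, standing on the bench. Origin: underside centre.
- bucket_b: Bystander: the second bucket, the same.
- bottle: Bystander: white spray bottle, 74 mm across, 213 mm high. Origin: underside centre.

How it is judged (in metres and radians):
On the way:
1. the mirror is lifted off its rest in the gripper (contact force between the fingers and mirror above 1 N and contact force between mirror and rest below 0.05 N and height (world z) of mirror above 0.058 m), for 0.2 s.
At the end, for the whole second after the job is handed in: Only the gripper holds the mirror, at rest, touching nothing else; the glass is 58-102 mm from the tag, within 35 mm of straight below it; its normal passes within 13 mm (glass x and y) of the sight point for that distance; bystanders moved under 15 mm (((distance between glass and tag between 0.058 and 0.073 m and x of sight_near in the frame of glass between -0.013 and 0.013 m and y of sight_near in the frame of glass between -0.013 and 0.013 m and z of sight_near in the frame of glass above 0.02 m) or (distance between glass and tag between 0.073 and 0.087 m and x of sight_mid in the frame of glass between -0.013 and 0.013 m and y of sight_mid in the frame of glass between -0.013 and 0.013 m and z of sight_mid in the frame of glass above 0.02 m) or (distance between glass and tag between 0.087 and 0.102 m and x of sight_far in the frame of glass between -0.013 and 0.013 m and y of sight_far in the frame of glass between -0.013 and 0.013 m and z of sight_far in the frame of glass above 0.02 m)) and horizontal distance between glass and tag below 0.035 m and z of glass in the frame of stand below 0.125 m and contact force between the fingers and mirror above 1 N and height (world z) of mirror above 0.035 m and height (world z) of glass above 0.04 m and contact force between mirror and stand below 0.05 N and contact force between mirror and rest below 0.05 N and linear speed of mirror below 0.01 m/s and angular speed of mirror below 0.06 rad/s and distance of each of bucket_a, bucket_b, bottle from where it was at the start of the episode below 0.015 m); the arm keeps its last pose, push and grip.
It fails at once if a bucket or the spray bottle is shifted (over 20 mm) (distance of any of bucket_a, bucket_b, bottle from where it was at the start of the episode above 0.02 m).
It fails at once if the rotor, its stand or the camera is knocked (over 4 N) (contact force between stand and anything else above 4 N).
It fails at once if the fingers touch the mirror head (contact force between the fingers and mirror_head above 0.3 N).
It also fails if it takes over 51 s, if anything falls off the work surface, if the arm or the gripper's body presses on something with over 40 N, if the wrist force passes 120 N, or if a joint passes its speed limit or range.

## Robot

A 6-joint arm with a two-finger parallel gripper is mounted at the origin on the work surface. World frame = base frame: x ahead of the robot, y to its left, z up, the work surface at z = 0. Lengths are in m, angles in degrees, forces in N, time in s.
With the tool pointing down it reaches from about 0.4 to 0.825 m from the base axis. Payload 7 kg.
Tool frame: the origin (TCP) lies between the finger pads; the fingertips stand 25 mm ahead of it and the grasp point (between the pads) lies 6 mm ahead of it; z points along the fingers, y is the line along which they close (so a half turn about z gives the same grasp; the last joint's range is limited). The gripper opens to 88 mm and grips with 3 to 60 N. Pads are 19 mm wide; open, the fingers measure 130 mm over their backs; the gripper's body (78 mm by 193 mm) begins 47 mm behind the grasp point.
Start: joints at [-46.633, 20.546, 0.682, 0, -70.136, -16.507], TCP at [0.305, -0.602, 0.252] pointing down, gripper open.
Joint ranges: [-176.03, 176.03], [-82.01, 121.73], [-58.28, 71.71], [-173.87, 95.51], [-174.79, -0.11], [-173.66, 173.66]. Speed limits (degrees/s): [136.94, 136.94, 172.46, 180, 180, 180].

## Interface

Orientations are given as [roll, pitch, yaw] about the fixed x, y, z axes, in that order (R = Rz(yaw) Ry(pitch) Rx(roll)).
In Python, from plant import ctrl, viewer gives the robot as it stands (ctrl), with the cameras (viewer).
- The arm moves only by the tool drive_effector, called after "Call:" as a command line: name --pt "numbers of a row" for each row, then --argument value for the rest. Schema: {"type":"object","properties":{"offsets":{"type":"object","properties":{"deltas":{"type":"array","items":{"type":"array","items":{"type":"number"},"minItems":5,"maxItems":5},"minItems":1,"maxItems":8}},"additionalProperties":false,"required":["deltas"]},"only":{"type":"string"},"quiet":{"type":"boolean"},"lines":{"type":"string"}},"required":["offsets"],"additionalProperties":false}. offsets is an object whose key "deltas" holds a list of rows, 1 to 8 of them, each of 5 numbers: dx, dy, dz in normalised numbers (1 is 0.6 m), then a turn about the tool's z in parts of the range, where 1.0 means 2 pi rad, then the finger opening in m; each row is the pose to reach, as a shift and turn from the pose commanded when the call began, along the tool's axes at that moment; what a row does not reach only later rows make up. A row lasts 1/8 s, in which the tool goes at most 0.0625 m and 10.7 degrees, less where a joint would pass 70% of its speed; a pose out of reach is approached as far as the arm can. The fingers move at their own pace and stop on an object; the grip force is fixed at half the most. Time passes only in rows, so rows that do not move let the fingers close. The tool returns the time, the measured TCP pose, the force, the opening and the grip force at its end. only (a regular expression) keeps the lines of the reply that match it, lines (a string "A,B") keeps lines A to B, and quiet returns only ok. A shift or turn number past 1, either way, is cut back to 1. Input that does not fit is refused with a message, and nothing moves.
- ctrl.get_obs(): the state, without advancing time (a new reading comes with each control period).
- viewer.snapshot(name): name is "scene" or "side" or "wrist"; returns a dict with "frame" (384x512x3 uint8, red, green, blue), "z_map" (384x512 float32, m along the optical axis (not along the pixel's ray), 0 where there is no reading), "fovy" (degrees; the focal length in pixels is half the picture's height over the tangent of half this angle, whatever the lens; pixels are square), "cx", "cy" (the principal point, pixels), "R" (3x3) and "t" (3): a world point X has camera coordinates R X + t; the wrist camera has in their place "T_tool_cam" (4x4, takes a point from camera to tool coordinates, whose origin is the TCP and whose axes are the flange's). Camera axes: x right, y down, z forward; pixel columns grow to the right and rows downward; lengths in m; the calibration is good to about 2 mm. The wrist camera is an equidistant fisheye: a pixel r from the principal point sees the ray r / f radians off the axis. A picture is of the moment at which its call begins: read the wrist's pose just before it.
- ctrl.close_job(): hands the job in; it is judged then, once.
The state is a dict: "clock": time; "joint_pos": joint angles; "qvel": joint speeds; "tau": joint torques, N m; "tool_pos": TCP position; "orientation": TCP orientation; "force": force on the tool from outside, world axes, zero at the start; "moment": the same for the moment, N m; "opening": finger opening in m; "gripper_force": force on a finger pad.
Only numpy, scipy, OpenCV 4.12 (cv2) and the standard library are available. Lean on these libraries where they do the work, as an engineer would, in place of code of your own. Each camera call takes 0.05 s, during which the arm holds its last target. There are 200 camera calls.

## Working session

There is one attempt and no reset: what is moved stays moved. The work goes in short steps, Python scripts to look and compute and a tool call to move; the robot and the scene stay as the last step left them, time stands still between calls to the robot, and variables do not carry over. Pictures are saved under pics/ and viewed, at most 10 in all, crops included, and the job is handed in when it is done.

```bash
ls; mkdir -p pics
```

Run:
```python
from plant import ctrl, viewer
import cv2,numpy as np
o=ctrl.get_obs();print(o)
for n in("scene","side"):
    s=viewer.snapshot(n);cv2.imwrite(f"pics/{n}0.png",cv2.resize(s["frame"][:,:,::-1],(800,600)))
    np.savez(f"{n}0.npz",**{k:v for k,v in s.items()})
    print(n,s["fovy"],s["cx"],s["cy"],s["R"],s["t"])
```

```text
pics
plant.py
{'clock': 0.0, 'joint_pos': array([-4.66338024e+01,  2.05930996e+01,  6.34232568e-01, -1.88151961e-02,
       -7.01358644e+01, -1.65076112e+01]), 'qvel': array([-0.04209738,  0.03914042, -0.12376658, -0.00263752, -0.06083767,
       -0.03748664]), 'tau': array([-2.31527352e-03, -5.82722068e+01,  2.93053865e+01,  6.99752927e+00,
        6.80784593e-03, -1.58754528e-04]), 'tool_pos': array([ 0.30474116, -0.60180061,  0.25061145]), 'orientation': array([ 1.79904147e+02, -9.96134544e-03, -1.53147813e+02]), 'force': array([-0.73462618,  0.97579166, -0.19549853]), 'moment': array([-0.01865425, -0.00751671,  0.0152568 ]), 'gripper_force': 0.0, 'opening': 0.08775066717619287}
scene 52.80029847789835 255.90733981232563 192.86886898843443 [[-0.80417546  0.59436136  0.00603312]
 [ 0.50996004  0.69512312 -0.50669972]
 [-0.3053565  -0.40439883 -0.8621015 ]] [ 0.47525599 -0.14559297  1.46429274]
side 48.6875167153952 250.57761467658324 199.49415813544735 [[-0.99310584 -0.11476239 -0.0238826 ]
 [-0.03614603  0.4936203  -0.86892604]
 [ 0.11150896 -0.86207227 -0.49436541]] [0.53082062 0.16701298 1.10061194]
```

View pics/scene0.png

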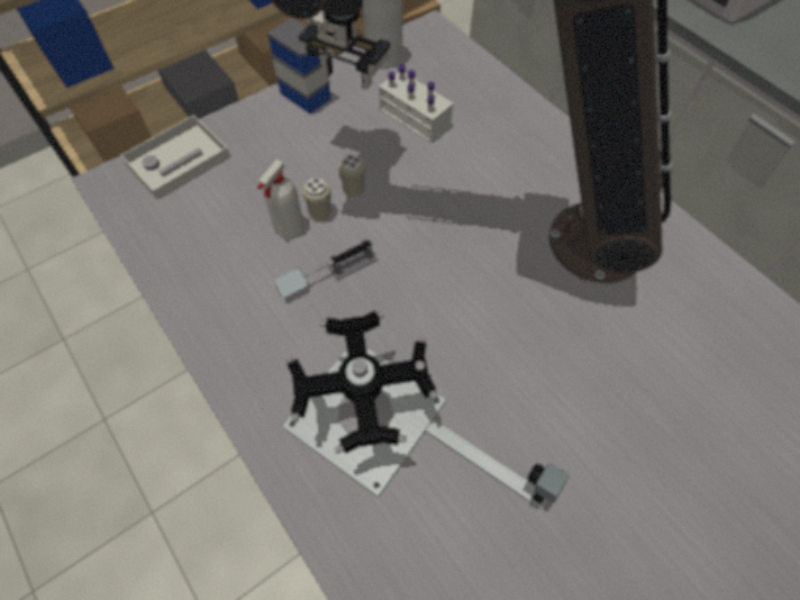

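View pics/side0.png

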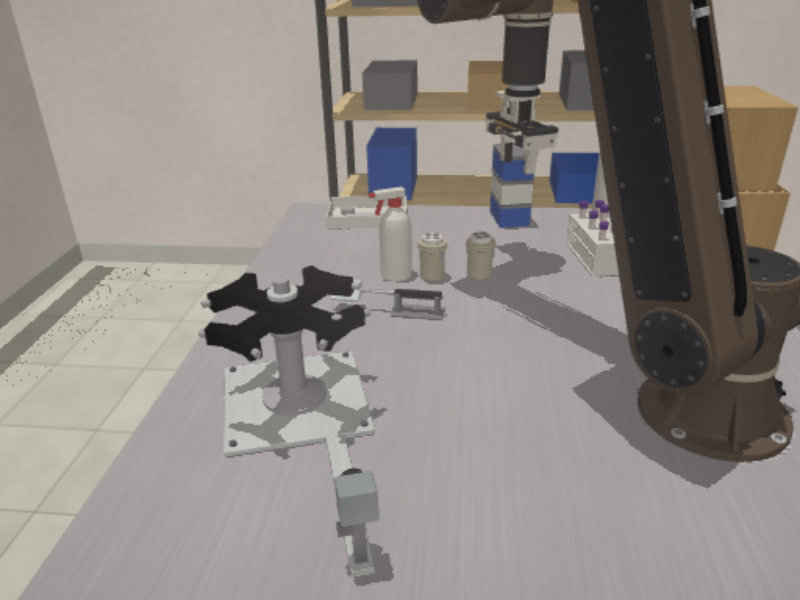

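Scene view: mirror head at (292,284), handle (353,257), rotor hub (360,370), rivet head on the arm at (420,365), camera (550,482). Side view: the handle at (418,295) between the rest's posts. Next I build world clouds from depth.

Create h.py:
```python
import numpy as np,cv2
def cloud(s):
    f=192/np.tan(np.radians(float(s["fovy"]))/2); z=s["z_map"]; v,u=np.mgrid[:384,:512]
    m=z>0; z=z[m]; P=np.c_[(u[m]-s["cx"])/f*z,(v[m]-s["cy"])/f*z,z]
    return (P-s["t"])@s["R"], s["frame"][m]
def proj(s,X):
    f=192/np.tan(np.radians(float(s["fovy"]))/2); c=np.asarray(X)@s["R"].T+s["t"]
    return c[...,:2]/c[...,2:]*f+[float(s["cx"]),float(s["cy"])]
```

Run:
```python
import numpy as np,cv2
from h import *
from scipy import ndimage as nd
for n in("scene","side"):
    s=np.load(n+"0.npz");P,C=cloud(s)
    m=(P[:,0]>.25)&(P[:,0]<1.1)&(P[:,1]>-.5)&(P[:,1]<.75)&(P[:,2]<.26)
    P,C=P[m],C[m]
    b=abs(P[:,2])<.006;print(n,"bench z",np.median(P[b,2]))
    im=np.zeros((600,425,3),np.uint8)
    o=np.argsort(P[:,2]);P,C=P[o],C[o]
    # rows: y from .75 top, col x
    r=((.7-P[:,1])/.002).astype(int);c=((P[:,0]-.25)/.002).astype(int)
    k=(r>=0)&(r<600);im[r[k],c[k]]=C[k][:,::-1]
    im=nd.grey_dilation(im,(3,3,1))
    cv2.imwrite(f"pics/top_{n}.png",im)
    t=P[:,2]>.012; q=np.round(P[t,:2]/.01).astype(int);q-=q.min(0)
    g=np.zeros(q.max(0)+1,bool);g[q[:,0],q[:,1]]=1
    L,N=nd.label(g,np.ones((3,3)));l=L[q[:,0],q[:,1]]
    for i in range(1,N+1):
        X=P[t][l==i]
        if len(X)>40: print(len(X),X.min(0).round(3),X.max(0).round(3),X.mean(0).round(3))
a=cv2.imread("pics/top_scene.png");b=cv2.imread("pics/top_side.png")
cv2.imwrite("pics/top.png",np.hstack([a,b])[:,:800])
```

```text
scene bench z -0.0001229256411492881
363 [ 0.35  -0.5    0.012] [ 0.417 -0.449  0.11 ] [ 0.39  -0.47   0.073]
1248 [ 0.459 -0.5    0.012] [ 0.633 -0.436  0.216] [ 0.56  -0.458  0.109]
485 [ 0.46  -0.328  0.012] [ 0.7   -0.276  0.065] [ 0.599 -0.304  0.046]
5865 [ 0.508 -0.112  0.012] [0.849 0.385 0.241] [0.687 0.077 0.128]
side bench z -0.00031099666007668853
458 [ 0.352 -0.5    0.012] [ 0.417 -0.446  0.107] [ 0.385 -0.464  0.066]
1496 [ 0.462 -0.491  0.012] [ 0.632 -0.434  0.216] [ 0.554 -0.453  0.1  ]
368 [ 0.461 -0.325  0.012] [ 0.702 -0.275  0.064] [ 0.558 -0.295  0.042]
1213 [0.505 0.32  0.012] [0.561 0.388 0.145] [0.533 0.367 0.106]
6419 [ 0.554 -0.116  0.012] [0.85  0.214 0.24 ] [0.695 0.048 0.121]
```

View pics/top.png

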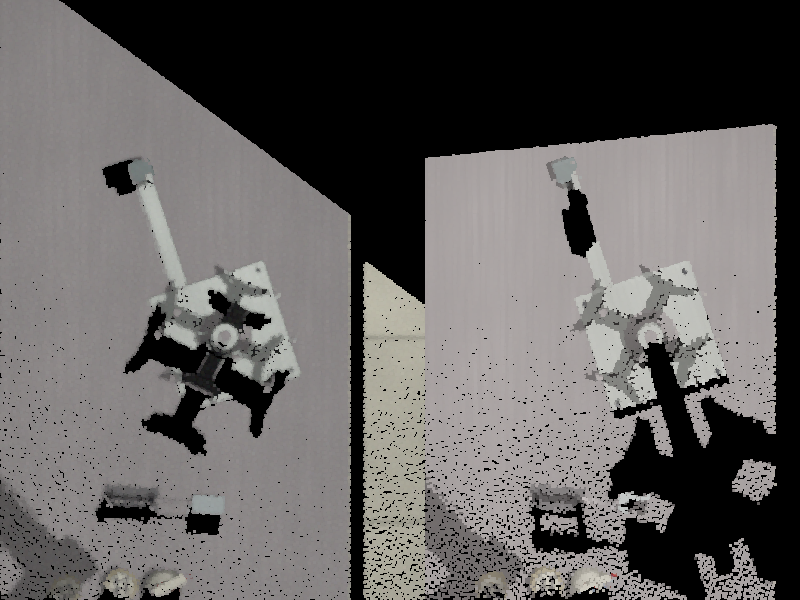

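Run:
```python
import numpy as np,cv2
from h import *
D={n:cloud(np.load(n+"0.npz")) for n in("scene","side")}
for n,(P,C) in D.items():
    g=C.astype(float).mean(1)
    m=(P[:,2]>.205)&(P[:,2]<.26)&(P[:,1]>-.2)&(P[:,1]<.3)&(P[:,0]>.5)&(P[:,0]<.9)
    X=P[m];(c,r)=cv2.minEnclosingCircle(X[:,:2].astype(np.float32)[X[:,2]>.225]);print(n,"hub",c,r,X[:,2].max(), X.mean(0))
    m=(P[:,2]>.008)&(P[:,2]<.016)&(abs(P[:,0]-.7)<.25)&(P[:,1]>-.12)&(P[:,1]<.4)
    X=P[m]
    # bar: y>.2
    b=X[(X[:,1]>.17)&(X[:,1]<.30)&(g[m]>110)]
    A=np.polyfit(b[:,1],b[:,0],1);print("bar x at y=.2,.3",np.polyval(A,[.2,.3]),"yaw",np.degrees(np.arctan(-A[0])),len(b))
    # plate edges
    for th in (np.arange(14,21,.5)):
        pass
    q=X[np.hypot(*(X[:,:2]-[.695,.03]).T)<.19]
    print(cv2.minAreaRect(q[:,:2].astype(np.float32)))
    m=(P[:,2]>.1)&(P[:,2]<.16)&(P[:,1]>.31)&(P[:,1]<.42)&(P[:,0]>.48)&(P[:,0]<.58)
    print("cam box",P[m].min(0),P[m].max(0),np.percentile(P[m][:,2],95))
    T=P[m];T=T[T[:,2]>.136];print(" top",len(T),T.mean(0),cv2.minAreaRect(T[:,:2].astype(np.float32)))
    # mirror
    m=(P[:,0]>.44)&(P[:,0]<.72)&(P[:,1]>-.345)&(P[:,1]<-.255)&(P[:,2]>.02)
    X=P[m];gg=g[m]
    h=X[(gg<70)&(X[:,2]>.044)];print("handle",len(h),h.min(0),h.max(0),np.percentile(h[:,2],[50,90,98]),cv2.minAreaRect(h[:,:2].astype(np.float32)))
    hd=X[(X[:,0]>.632)];c=hd.mean(0);u,s,v=np.linalg.svd(hd-c);print("head",len(hd),c,hd.min(0),hd.max(0),v[2],s)
    st=X[(X[:,0]>.595)&(X[:,0]<.625)];print("stem",len(st),st.mean(0))
```

```text
scene hub (0.7006570100784302, 0.026000889018177986) 0.013334878720343113 0.24132287418373474 [0.70259044 0.02957275 0.21513064]
bar x at y=.2,.3 [0.59545065 0.54528385] yaw 26.641456230868915 429
((0.689588189125061, 0.059899747371673584), (0.24069131910800934, 0.31246471405029297), 18.402114868164062)
cam box [0.50800549 0.31861157 0.10035421] [0.55970694 0.38465697 0.14901405] 0.1448955769439835
 top 268 [0.53420798 0.35753808 0.14146213] ((0.5348154306411743, 0.3519425094127655), (0.04688005894422531, 0.05223089084029198), 17.597118377685547)
handle 90 [ 0.46573023 -0.30439353  0.04409198] [ 0.55983067 -0.28210468  0.05609241] [0.05065452 0.0536148  0.05548473] ((0.5128635168075562, -0.2934934198856354), (0.017807962372899055, 0.09355621039867401), 86.12516021728516)
head 251 [ 0.66767004 -0.3099153   0.04702274] [ 0.63222909 -0.32786542  0.02481355] [ 0.69992778 -0.29109301  0.06538921] [0.04140879 0.72174786 0.6909163 ] [0.29800189 0.2166268  0.04116678]
stem 13 [ 0.60851825 -0.30513966  0.04668382]
side hub (0.7024067640304565, 0.028255071491003036) 0.014695202931761742 0.2401
[... 235 characters left out ...]
582  0.32004688 0.10004953] [0.56041983 0.38771763 0.14503493] 0.14340458450099622
 top 414 [0.53275115 0.36275728 0.14126238] ((0.5340619087219238, 0.35685908794403076), (0.04587021470069885, 0.04684550315141678), 18.65582847595215)
handle 94 [ 0.46442992 -0.30441189  0.04434219] [ 0.55991498 -0.28284744  0.05570727] [0.0505516  0.05298119 0.05371675] ((0.5124325156211853, -0.2936055064201355), (0.017563188448548317, 0.09552811086177826), 86.55158233642578)
head 94 [ 0.65851508 -0.30001466  0.03877734] [ 0.63358124 -0.32454161  0.02578264] [ 0.70185213 -0.28531326  0.06419732] [0.06442003 0.74535429 0.66354883] [0.20312911 0.10629013 0.03304087]
stem 12 [ 0.60794567 -0.30314532  0.04525449]
```

Units first: shifts go in shares of 0.6 m and turns go in shares of 2 pi rad. So -0.325 m / 0.6 = -0.5417, 0.181 m / 0.6 = 0.3017, 31 degrees / 360 = 0.0861.

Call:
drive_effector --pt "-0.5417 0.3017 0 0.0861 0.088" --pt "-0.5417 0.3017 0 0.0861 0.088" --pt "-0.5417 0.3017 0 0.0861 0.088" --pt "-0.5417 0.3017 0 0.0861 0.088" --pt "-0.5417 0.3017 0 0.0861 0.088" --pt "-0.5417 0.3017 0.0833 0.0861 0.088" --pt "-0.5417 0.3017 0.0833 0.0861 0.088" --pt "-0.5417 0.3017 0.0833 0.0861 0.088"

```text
refused: offsets: the value is not of type 'object' (schema: type "object"). Nothing was moved.
```

I used the wrong layout. The manual says an object with the rows under "deltas"; once more.

Call:
drive_effector --offsets '{"deltas": [[-0.5417,0.3017,0,0.0861,0.088],[-0.5417,0.3017,0,0.0861,0.088],[-0.5417,0.3017,0,0.0861,0.088],[-0.5417,0.3017,0,0.0861,0.088],[-0.5417,0.3017,0,0.0861,0.088],[-0.5417,0.3017,0.0833,0.0861,0.088],[-0.5417,0.3017,0.0833,0.0861,0.088],[-0.5417,0.3017,0.0833,0.0861,0.088]]}'

```text
clock: 1.1
tool_pos: [0.5131, -0.2928, 0.2003]
orientation: [180.0, -0.2, 176.0]
force: [0.7, -0.3, -0.2]
opening: 0.0876
gripper_force: 0.0
```

Call:
drive_effector --offsets '{"deltas": [[0,0,0,0,0.088],[0,0,0,0,0.088]]}'

```text
clock: 1.35
tool_pos: [0.5129, -0.2949, 0.2024]
orientation: [-180.0, 0.1, 175.8]
force: [0.8, 0.5, 0.0]
opening: 0.0874
gripper_force: 0.0
```

Run:
```python
from plant import ctrl, viewer
import cv2,numpy as np
o=ctrl.get_obs();s=viewer.snapshot("wrist")
np.savez("wrist1.npz",pos=o["tool_pos"],ori=o["orientation"],**s)
print(o["tool_pos"],o["orientation"],s["T_tool_cam"],s["fovy"],s["cx"],s["cy"])
cv2.imwrite("pics/wrist1.png",cv2.resize(s["frame"][:,:,::-1],(800,600)))
```

```text
[ 0.51291527 -0.29492422  0.20235206] [-1.79981777e+02  6.53847474e-02  1.75781434e+02] [[-6.43783444e-04 -9.68325073e-01 -2.49692086e-01  6.70834406e-02]
 [ 9.99999638e-01 -7.62515045e-04  3.78783437e-04 -6.63095753e-04]
 [-5.57179471e-04 -2.49691752e-01  9.68325213e-01 -1.33253229e-01]
 [ 0.00000000e+00  0.00000000e+00  0.00000000e+00  1.00000000e+00]] 65.70646984690485 252.37300003405147 192.90797300019503
```

View pics/wrist1.png

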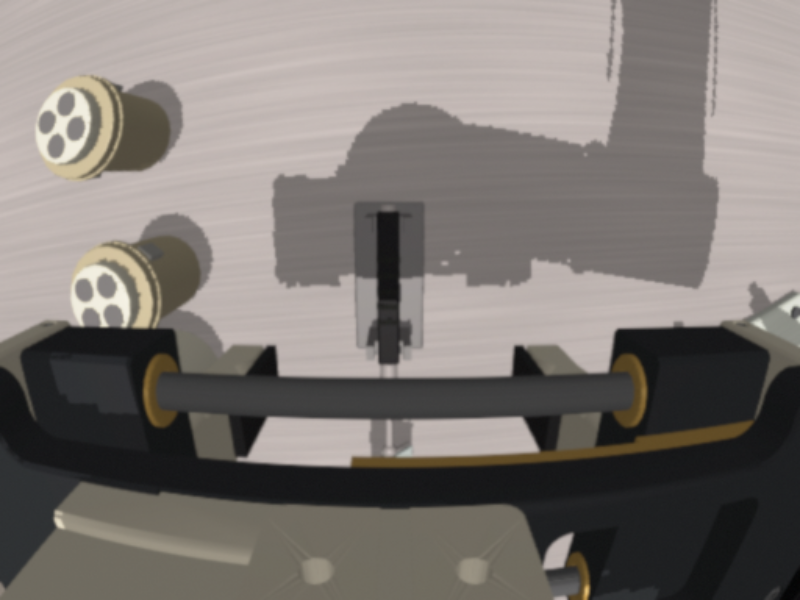

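The wrist view shows the handle (388,210–360) aligned with the tool axis between the posts, buckets clear on the left. I'll measure from it.

Add to h.py:
```python
from scipy.spatial.transform import Rotation as Ro
def wcloud(s):
    f=192/np.tan(np.radians(float(s["fovy"]))/2); z=s["z_map"]; v,u=np.mgrid[:384,:512]
    du,dv=u-s["cx"],v-s["cy"]; r=np.hypot(du,dv)+1e-9; th=r/f; m=(z>0)&(th<1.4)
    k=(np.tan(th)/r)[m]; Z=z[m]; P=np.c_[du[m]*k*Z,dv[m]*k*Z,Z]
    T=s["T_tool_cam"]; P=P@T[:3,:3].T+T[:3,3]
    return P@Ro.from_euler("xyz",s["ori"],degrees=True).as_matrix().T+s["pos"], s["frame"][m]
```

Run:
```python
from h import *
s=np.load("wrist1.npz");P,C=wcloud(s);g=C.mean(1)
b=abs(P[:,2])<.01;print("bench",np.median(P[b,2]))
m=(abs(P[:,0]-.51)<.08)&(abs(P[:,1]+.294)<.03)&(P[:,2]>.044)&(P[:,2]<.065)
X=P[m&(g<70)];print(len(X),np.percentile(X,[1,50,99],axis=0).round(4),cv2.minAreaRect(X[:,:2].astype(np.float32)))
T=X[X[:,2]>.049];A=np.polyfit(T[:,0],T[:,1],1);print("y at .5125",np.polyval(A,.5125),"yaw",np.degrees(np.arctan(A[0])))
# head fits, each static view: glass pixels only (robust plane)
for n in("scene","side"):
    P,C=cloud(np.load(n+"0.npz"))
    X=P[(P[:,0]>.640)&(P[:,0]<.696)&(P[:,1]>-.345)&(P[:,1]<-.255)&(P[:,2]>.027)]
    best=None;rng=np.random.default_rng(0)
    for _ in range(800):
        a=X[rng.choice(len(X),3,False)];nn=np.cross(a[1]-a[0],a[2]-a[0]);nn/=np.linalg.norm(nn)+1e-12
        i=abs((X-a[0])@nn)<.002
        if best is None or i.sum()>best.sum():best=i
    Y=X[best];c=Y.mean(0);v=np.linalg.svd(Y-c)[2][2];v*=np.sign(v[2])
    a=np.radians(-4.1);my=np.array([-np.sin(a),np.cos(a)])
    print(n,len(X),len(Y),c,v,"theta",np.degrees(np.arctan2(v[:2]@my,v[2])),Y.min(0),Y.max(0))
```

```text
bench 0.00014006165340987864
1360 [[ 0.4629 -0.308   0.0498]
 [ 0.5068 -0.2994  0.052 ]
 [ 0.559  -0.2902  0.0537]] ((0.5112696886062622, -0.29978567361831665), (0.013986230827867985, 0.09847845137119293), 85.84375762939453)
y at .5125 -0.2995888429220581 yaw -3.9307282080692407
scene 213 122 [ 0.66881417 -0.31103257  0.04779814] [-0.02003344  0.72046237  0.69320461] theta 45.97413562378512 [ 0.6402067  -0.32726399  0.02859523] [ 0.69556541 -0.29317069  0.06436963]
side 68 44 [ 0.66041342 -0.30024528  0.03773913] [0.01580826 0.8127492  0.5823992 ] theta 54.34367775778256 [ 0.64029322 -0.31916031  0.02775205] [ 0.69450202 -0.2926308   0.0637193 ]
```

Scaled: 0.06 m / 0.6 = 0.1, -0.004 m / 0.6 = -0.0067.

Call:
drive_effector --offsets '{"deltas": [[0,-0.0067,0.1,0,0.088],[0,-0.0067,0.1,0,0.088],[0,-0.0067,0.1,0,0.088],[0,-0.0067,0.1,0,0.088]]}'

```text
clock: 1.9
tool_pos: [0.514, -0.2983, 0.1439]
orientation: [-179.9, 0.2, 175.9]
force: [0.2, 0.3, 0.4]
opening: 0.0877
gripper_force: 0.0
```

Run:
```python
from plant import ctrl, viewer
from h import *
for k in range(3):
    o=ctrl.get_obs();s=viewer.snapshot("wrist");s=dict(s,pos=o["tool_pos"],ori=o["orientation"])
    P,C=wcloud(s);g=C.mean(1)
    X=P[(abs(P[:,0]-.51)<.08)&(abs(P[:,1]+.294)<.03)&(P[:,2]>.049)&(P[:,2]<.065)&(g<70)]
    A=np.polyfit(X[:,0],X[:,1],1);print(o["tool_pos"].round(4),o["orientation"].round(2),len(X),"y at .5125",np.polyval(A,.5125).round(4),np.percentile(X,[2,98],axis=0).round(4))
for n in("scene","side"):
    s=viewer.snapshot(n)if 0 else np.load(n+"0.npz")
    P,C=cloud(s);g=C.mean(1)
    X=P[(abs(P[:,0]-.51)<.03)&(abs(P[:,1]+.294)<.04)&(P[:,2]>.044)];gg=g[(abs(P[:,0]-.51)<.03)&(abs(P[:,1]+.294)<.04)&(P[:,2]>.044)]
    i=np.argsort(X[:,1]);print(n);print(np.c_[X[i][:,1:],gg[i]][::max(1,len(i)//14)].round(4))
for n in("scene","side"):
    s=viewer.snapshot(n);P,C=cloud(s)
    cv2.imwrite(f"pics/{n}2.png",cv2.resize(s["frame"][:,:,::-1],(800,600)))
    np.savez(f"{n}2.npz",**s)
```

```text
[ 0.514  -0.2983  0.1439] [-179.95    0.18  175.87] 1824 y at .5125 -0.2997 [[ 0.4637 -0.3072  0.0504]
 [ 0.5445 -0.2909  0.0534]]
[ 0.5139 -0.2982  0.1436] [-1.7996e+02  1.7000e-01  1.7587e+02] 1845 y at .5125 -0.2997 [[ 0.4637 -0.307   0.05  ]
 [ 0.5441 -0.2907  0.0535]]
[ 0.5137 -0.2981  0.1433] [-1.7997e+02  1.5000e-01  1.7587e+02] 1849 y at .5125 -0.2997 [[ 0.4638 -0.3071  0.0502]
 [ 0.5438 -0.2906  0.0534]]
scene
[[-3.065000e-01  5.070000e-02  9.466670e+01]
 [-3.050000e-01  4.880000e-02  8.033330e+01]
 [-3.033000e-01  5.180000e-02  9.533330e+01]
 [-3.023000e-01  5.490000e-02  1.146667e+02]
 [-3.016000e-01  5.030000e-02  7.466670e+01]
 [-3.002000e-01  5.290000e-02  5.700000e+01]
 [-2.993000e-01  5.290000e-02  8.133330e+01]
 [-2.977000e-01  4.970000e-02  4.300000e+01]
 [-2.967000e-01  5.380000e-02  5.533330e+01]
 [-2.958000e-01  4.940000e-02  1.900000e+01]
 [-2.953000e-01  5.270000e-02  2.833330e+01]
 [-2.937000e-01  5.470000e-02  3.000000e+01]
[... 207 characters left out ...]
-02  2.400000e+01]
 [-2.876000e-01  4.750000e-02  2.566670e+01]]
side
[[-3.06900e-01  5.05000e-02  8.23333e+01]
 [-3.04100e-01  5.00000e-02  8.33333e+01]
 [-3.00300e-01  5.21000e-02  8.46667e+01]
 [-2.99700e-01  5.08000e-02  6.50000e+01]
 [-2.97900e-01  4.84000e-02  6.00000e+01]
 [-2.96100e-01  4.96000e-02  6.36667e+01]
 [-2.94400e-01  5.01000e-02  6.10000e+01]
 [-2.92700e-01  5.25000e-02  6.23333e+01]
 [-2.91800e-01  5.21000e-02  6.40000e+01]
 [-2.91100e-01  4.58000e-02  5.96667e+01]
 [-2.90600e-01  4.95000e-02  6.10000e+01]
 [-2.90000e-01  5.38000e-02  6.23333e+01]
 [-2.89600e-01  4.91000e-02  5.96667e+01]
 [-2.88000e-01  4.71000e-02  6.00000e+01]
 [-2.85100e-01  5.30000e-02  6.13333e+01]]
```

Scaled: 0.091 m / 0.6 = 0.1517, 0.006 m / 0.6 = 0.01.

Call:
drive_effector --offsets '{"deltas": [[0.01,-0.0017,0.0833,0,0.088],[0.01,-0.0017,0.15,0,0.088],[0.01,-0.0017,0.1517,0,0.088],[0.01,-0.0017,0.1517,0,0.088]]}'

```text
clock: 2.65
tool_pos: [0.5077, -0.2987, 0.0519]
orientation: [-180.0, 0.1, 175.9]
force: [0.4, -0.7, -0.0]
opening: 0.0879
gripper_force: 0.0
```

Call:
drive_effector --offsets '{"deltas": [[0,0,0,0,0.088],[0,0,0,0,0],[0,0,0,0,0],[0,0,0,0,0],[0,0,0,0,0],[0,0,0,0,0],[0,0,0,0,0]]}'

```text
clock: 3.52
tool_pos: [0.5068, -0.2984, 0.0505]
orientation: [180.0, -0.0, 175.9]
force: [-0.4, -0.3, -0.2]
opening: 0.033
gripper_force: 0.0
```

Call:
drive_effector --offsets '{"deltas": [[0,0,0,0,0],[0,0,0,0,0],[0,0,0,0,0],[0,0,0,0,0],[0,0,0,0,0]]}'

```text
clock: 4.15
tool_pos: [0.5068, -0.2984, 0.0505]
orientation: [-180.0, -0.0, 175.9]
force: [-0.5, 0.2, -0.3]
opening: 0.014
gripper_force: 30.0
```

Call:
drive_effector --offsets '{"deltas": [[0,0,-0.0167,0,0],[0,0,-0.0417,0,0],[0,0,-0.0667,0,0],[0,0,-0.075,0,0],[0,0,-0.075,0,0],[0,0,-0.075,0,0]]}'

```text
clock: 4.9
tool_pos: [0.5064, -0.2983, 0.0952]
orientation: [180.0, -0.0, 175.9]
force: [-0.2, 0.8, -0.8]
opening: 0.0136
gripper_force: 30.0
```

Run:
```python
from plant import ctrl, viewer
from h import *
for n in("scene","side"):
    s=viewer.snapshot(n);np.savez(f"{n}3.npz",**s)
    P,C=cloud(s)
    X=P[(P[:,0]>.640)&(P[:,0]<.696)&(P[:,1]>-.345)&(P[:,1]<-.255)&(P[:,2]>.06)&(P[:,2]<.13)]
    best=None;rng=np.random.default_rng(0)
    for _ in range(1500):
        a=X[rng.choice(len(X),3,False)];nn=np.cross(a[1]-a[0],a[2]-a[0]);nn/=np.linalg.norm(nn)+1e-12
        i=abs((X-a[0])@nn)<.002
        if best is None or i.sum()>best.sum():best=i
    Y=X[best];c=Y.mean(0);v=np.linalg.svd(Y-c)[2][2];v*=np.sign(v[2])
    a=np.radians(-4);my=np.array([-np.sin(a),np.cos(a)])
    print(n,len(X),len(Y),c,v,"theta",np.degrees(np.arctan2(v[:2]@my,v[2])),Y.min(0),Y.max(0))
```

```text
scene 232 117 [ 0.66897249 -0.30935944  0.09132303] [0.00597042 0.76063976 0.64914675] theta 49.46834179916809 [ 0.64064119 -0.32501506  0.07262209] [ 0.69579195 -0.29174881  0.10815093]
side 176 96 [ 0.66531212 -0.31041935  0.09385032] [0.07951832 0.64490968 0.76011074] theta 40.48647413876322 [ 0.64019545 -0.32702668  0.07714878] [ 0.69573079 -0.29058843  0.10565174]
```

Run:
```python
from h import *
from scipy.optimize import minimize
Q=[]
for n in("scene","side"):
    for k in "02":
        P,C=cloud(np.load(f"{n}{k}.npz"));Q.append(P[(P[:,2]>.008)&(P[:,2]<.016)&(np.hypot(P[:,0]-.7015,P[:,1]-.027)<.2)][:,:2])
X=np.vstack(Q)
def cost(p):
    c,s=np.cos(p[2]),np.sin(p[2]);d=(X-p[:2])@np.array([[c,-s],[s,c]])
    bar=(abs(d[:,0]+.055)<.03)&(d[:,1]>.1)
    d=d[~bar];e=np.maximum(abs(d)-.12,0);out=np.minimum(np.hypot(*e.T),.01)
    # edge support: points within 4 mm inside each edge
    sup=sum((np.abs(sg*d[:,a]-.118)<.003).sum() for a in(0,1) for sg in(1,-1))
    return out.sum()*300-sup
best=min((minimize(cost,[.7015+a,.027+b,np.radians(t)],method="Nelder-Mead",options=dict(initial_simplex=np.array([[.7015+a,.027+b,np.radians(t)]]*4)+np.vstack([np.zeros(3),np.diag([.003,.003,.02])]))) for a in(-.002,0,.002) for b in(-.002,0,.002) for t in(17,18.3,19.5)),key=lambda r:r.fun)
print(best.x[:2],np.degrees(best.x[2]),best.fun)
x,y,_=best.x;
for (hx,hy,w) in((x,y,best.x[2]),(.7015,.027,np.radians(18.3))):
    R=np.array([[np.cos(w),-np.sin(w)],[np.sin(w),np.cos(w)]])
    tag=np.r_[R@[-.076,.076]+[hx,hy],.1685];lens=np.r_[R@[-.055,.33]+[hx,hy],.115]
    print("tag",tag,"lens",lens,"cam ctr",R@[-.055,.355]+[hx,hy])
    for n in("scene","side"):
        s=np.load(n+"0.npz");print(n,"rivet px(800) pred",proj(s,np.r_[tag[:2],.215])/.64,"hub",proj(s,np.r_[hx,hy,.238])/.64)
S=tag+.24*(lens-tag)
from scipy.optimize import fsolve
for th in(42,46,50):
    t=np.radians(th)
    # pick yaw so n passes S with glass in plane; want dist .08
    def sol(p,off=0):
        psi,r=p;my=np.array([-np.sin(psi),np.cos(psi)]);nn=np.r_[my*np.sin(t),np.cos(t)];g=S-r*nn
        mx=np.array([np.cos(psi),np.sin(psi)])
        return [(g-tag)[:2]@mx,np.linalg.norm(g-tag)-.08]
    psi,r=fsolve(sol,[.22,.09]);my=np.array([-np.sin(psi),np.cos(psi),0]);mx=np.array([np.cos(psi),np.sin(psi),0]);nn=my*np.sin(t)+[0,0,np.cos(t)];g=S-r*nn
    tcp=g-.1615*mx-.0018*my+[0,0,.0042]
    print(th,"yaw",np.degrees(psi),"r",r,"g",g,"g-tag",g-tag,"tcp",tcp)
cv2.imwrite("pics/rv.png",np.hstack([cv2.resize(np.load(n+"0.npz")["frame"][a:a+75,b:b+100,::-1],(400,300),interpolation=cv2.INTER_CUBIC) for n,a,b in(("scene",195,180),("side",160,125))]))
```

```text
[0.7007529  0.02640271] 18.7297996590143 -1259.7662313723147
tag [0.60437357 0.07397398 0.1685    ] lens [0.54270067 0.32126622 0.115     ] cam ctr [0.53467303 0.3449423 ]
scene rivet px(800) pred [419.4409861  361.02329124] hub [358.29219957 365.34150015]
side rivet px(800) pred [336.3719685  308.29655066] hub [280.52963565 278.44643148]
tag [0.60548024 0.07529291 0.1685    ] lens [0.54566409 0.32304082 0.115     ] cam ctr [0.53781428 0.34677646]
scene rivet px(800) pred [419.3967846  361.91377349] hub [358.12965966 365.83591655]
side rivet px(800) pred [335.4842313  308.69949933] hub [279.96568145 278.60370679]
42 yaw 13.57369670705966 r 0.09036857762638963 g [0.60531604 0.07597298 0.08850306] g-tag [-0.0001642   0.00068007 -0.07999694] tcp [0.44874938 0.03631987 0.09270306]
46 yaw 13.573696707059643 r 0.09610819080573495 g [0.60734993 0.06754897 0.08889764] g-tag [ 0.00186969 -0.00774394 -0.07960236] tcp [0.45078327 0.02789586 0.09309764]
50 yaw 13.573696707059607 r 0.1017219964507905 g [0.6094127  0.05900533 0.09027436] g-tag [ 0.00393247 -0.01628758 -0.07822564] tcp [0.45284604 0.01935223 0.09447436]
```

View pics/rv.png

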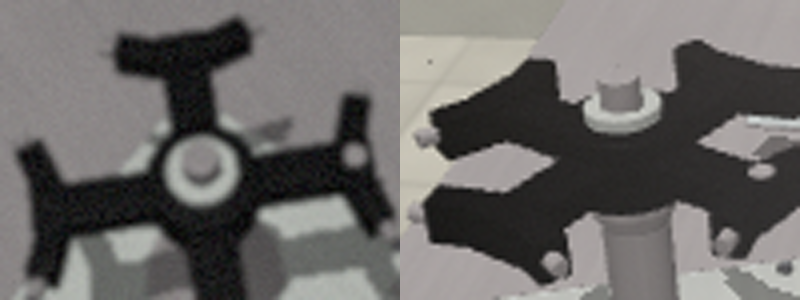

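The rivet (scene ≈(420,365), side ≈(337,317)) agrees with my stand pose. Next I carry the mirror under the tag.

Scaled: 0.295 m / 0.6 = 0.4917, 0.079 m / 0.6 = 0.1317, -18 degrees / 360 = -0.05.

Call:
drive_effector --offsets '{"deltas": [[0.0167,0.0333,0,0,0],[0.05,0.1,0,-0.0056,0],[0.0833,0.1667,0,-0.0139,0],[0.1083,0.2417,0.0033,-0.0222,0],[0.125,0.3167,0.0033,-0.0306,0],[0.1317,0.3917,0.0033,-0.0389,0],[0.1317,0.45,0.0033,-0.0472,0],[0.1317,0.4917,0.0033,-0.05,0]]}'

```text
clock: 6.0
tool_pos: [0.4493, 0.003, 0.0935]
orientation: [-180.0, 0.0, -166.0]
force: [0.5, -0.6, -0.6]
opening: 0.0138
gripper_force: 30.0
```

Call:
drive_effector --offsets '{"deltas": [[0,0.0167,0,0,0],[0,0.0167,0,0,0],[0,0.0167,0,0,0]]}'

```text
clock: 6.38
tool_pos: [0.4466, 0.0106, 0.0934]
orientation: [-180.0, -0.0, -166.2]
force: [0.7, 0.7, -0.7]
opening: 0.014
gripper_force: 30.0
```

Run:
```python
from plant import ctrl, viewer
from h import *
o=ctrl.get_obs();print(o["tool_pos"],o["orientation"],o["force"])
for n in("scene","side"):
    s=viewer.snapshot(n);np.savez(f"{n}4.npz",**s)
    cv2.imwrite(f"pics/{n}4.png",cv2.resize(s["frame"][120:312,96:352,::-1],(800,600)))
```

```text
[0.44660102 0.01057128 0.09342038] [-1.79994711e+02 -2.94963959e-02 -1.66178302e+02] [ 0.71337334  0.73208901 -0.71938332]
```

View pics/side4.png

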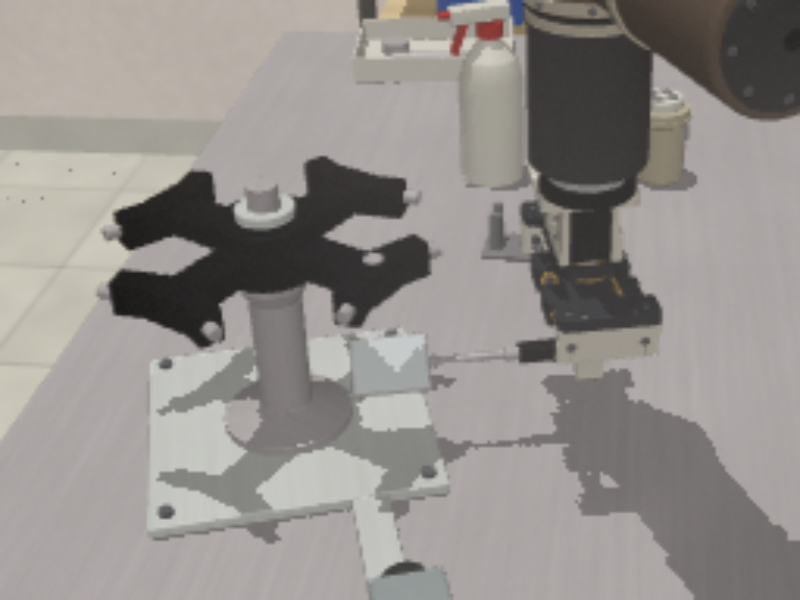

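View pics/scene4.png

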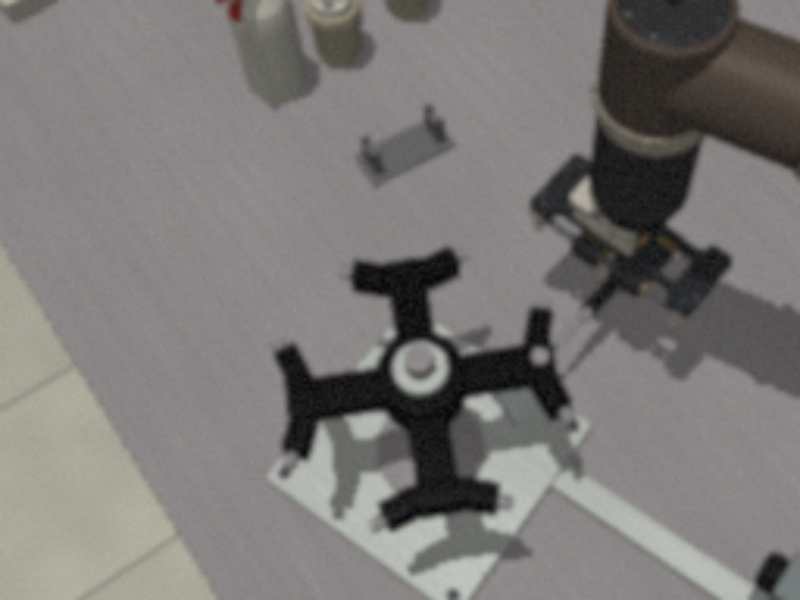

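The mirror head is under the tag arm (side crop corners ≈ (351,341),(428,334),(430,389),(354,395)); nothing is touching. I'll refine the glass angle from these.

Run:
```python
from plant import ctrl, viewer
from h import *
from scipy.optimize import least_squares
s=np.load("side4.npz")
px=np.array([[351,341],[428,334],[430,389],[354,395]])/3.125+[96,120]
# stationary shots
o=ctrl.get_obs();print(o["tool_pos"],o["orientation"])
psi=np.radians(o["orientation"][2]+180);mx=np.array([np.cos(psi),np.sin(psi),0]);my=np.array([-np.sin(psi),np.cos(psi),0]);tcp=o["tool_pos"]
def corners(th,o3):
    n=my*np.sin(th)+np.array([0,0,np.cos(th)]);d=my*np.cos(th)-np.array([0,0,np.sin(th)])  # d: downward/front edge
    c=tcp+.1615*mx+[0,0,-.006]+n*.0025+o3
    return np.array([c+.032*mx-.024*d,c-.032*mx-.024*d,c-.032*mx+.024*d,c+.032*mx+.024*d])
def f(p): return np.r_[(proj(s,corners(p[0],p[1]*mx+[0,0,p[2]]))-px).ravel(), p[1]*200,p[2]*200]
r=least_squares(f,[.8,0,0]);print("corner theta",np.degrees(r.x[0]),r.x[1:],r.fun.round(2))
th=[]
for k in range(4):
    q=s if k==0 else viewer.snapshot("side")
    P,C=cloud(q);g0=tcp+.1615*mx+[0,0,-.0042]+.0018*my
    X=P[(abs((P-g0)@mx)<.024)&(abs((P-g0)@my)<.016)&(abs(P[:,2]-g0[2])<.025)]
    c=np.median(X,0)
    for _ in range(4):
        v=np.linalg.svd(X-X.mean(0))[2][2];v*=np.sign(v[2]);X=X[abs((X-X.mean(0))@v)<.006]
    print(len(X),X.mean(0).round(4),"pred",g0.round(4),v.round(3),"theta",np.degrees(np.arctan2(v@my,v[2])).round(2),"along",np.degrees(np.arcsin(v@mx)).round(2))
```

```text
[0.44677884 0.01050686 0.09348507] [-1.79996408e+02 -1.25190254e-02 -1.66204841e+02]
corner theta 33.81846964870112 [-0.00088237 -0.00263356] [-0.55 -0.1  -0.35 -0.08  0.88 -0.28 -0.12  0.16 -0.18 -0.53]
336 [0.6031 0.0518 0.0887] pred [0.6032 0.0508 0.0893] [-0.182  0.727  0.662] theta 48.52 along -0.22
339 [0.603  0.0517 0.0887] pred [0.6032 0.0508 0.0893] [-0.167  0.736  0.656] theta 49.01 along 0.76
337 [0.6033 0.0517 0.089 ] pred [0.6032 0.0508 0.0893] [-0.173  0.727  0.665] theta 48.32 along 0.3
336 [0.6031 0.0521 0.0887] pred [0.6032 0.0508 0.0893] [-0.166  0.731  0.662] theta 48.51 along 0.75
```

Scaled: 0.01 m / 0.6 = 0.0167, -0.0073 m / 0.6 = -0.0122.

Call:
drive_effector --offsets '{"deltas": [[-0.0058,0.0083,0,0,0],[-0.0122,0.0167,0,0,0],[-0.0122,0.0167,0,0,0],[-0.0122,0.0167,0,0,0],[-0.0122,0.0167,0,0,0],[-0.0122,0.0167,0,0,0]]}'

```text
clock: 7.38
tool_pos: [0.4515, 0.0226, 0.0936]
orientation: [180.0, -0.0, -166.1]
force: [-0.5, -0.5, -1.2]
opening: 0.0137
gripper_force: 30.0
```

Run:
```python
from plant import ctrl, viewer
from h import *
o=ctrl.get_obs();print(o["tool_pos"],o["orientation"])
psi=np.radians(o["orientation"][2]+180);mx=np.array([np.cos(psi),np.sin(psi),0]);my=np.array([-np.sin(psi),np.cos(psi),0]);tcp=o["tool_pos"]
g0=tcp+.1615*mx+[0,0,-.0042]+.0018*my;V=[];G=[]
for k in range(4):
    P,C=cloud(viewer.snapshot("side"))
    X=P[(abs((P-g0)@mx)<.024)&(abs((P-g0)@my)<.016)&(abs(P[:,2]-g0[2])<.025)]
    for _ in range(4):
        v=np.linalg.svd(X-X.mean(0))[2][2];v*=np.sign(v[2]);X=X[abs((X-X.mean(0))@v)<.006]
    V.append(v);G.append(X.mean(0))
v=np.mean(V,0);th0=np.degrees(np.arctan2(v@my,v[2]));print("theta",th0,np.mean(G,0),g0)
for hx,hy,w in((.7008,.0264,18.73),(.7015,.027,18.3)):
    w=np.radians(w);R=np.array([[np.cos(w),-np.sin(w)],[np.sin(w),np.cos(w)]])
    tag=np.r_[R@[-.076,.076]+[hx,hy],.1685];lens=np.r_[R@[-.055,.33]+[hx,hy],.115];S=tag+.24*(lens-tag)
    for th in(th0,44):
        t=np.radians(th);n=my*np.sin(t)+[0,0,np.cos(t)];gy=my*np.cos(t)-[0,0,np.sin(t)]
        d=S-g0;print(th.__round__(1),"dist",np.linalg.norm(g0-tag).round(4),"horiz",np.hypot(*(g0-tag)[:2]).round(4),"miss x,y",(d@mx).round(4),(d@gy).round(4),"z",(d@n).round(4))
print(ctrl.get_obs()["force"],np.abs(ctrl.get_obs()["qvel"]).max())
```

```text
[0.45147285 0.02262513 0.09356412] [ 1.79999936e+02 -2.66045848e-03 -1.66142692e+02]
theta 47.969679137652435 [0.60783452 0.06407951 0.08878479] [0.60784131 0.06305275 0.08936412]
48.0 dist 0.08 horiz 0.0114 miss x,y -0.0009 -0.0006 z 0.0983
44 dist 0.08 horiz 0.0114 miss x,y -0.0009 0.0062 z 0.0981
48.0 dist 0.0801 horiz 0.0125 miss x,y 0.0009 0.0 z 0.0991
44 dist 0.0801 horiz 0.0125 miss x,y 0.0009 0.0069 z 0.0988
[-0.13945347  0.02523506 -0.55278577] 0.09972240611197021
```

Predicted miss is under 1 mm in the best estimate, and about 7 mm if the glass angle is off by 4°. Both are inside the 13 mm tolerance. I'll settle briefly, then hand in.

Call:
drive_effector --offsets '{"deltas": [[0,0,0,0,0],[0,0,0,0,0],[0,0,0,0,0],[0,0,0,0,0]]}'

```text
clock: 8.07
tool_pos: [0.4516, 0.0227, 0.0936]
orientation: [-180.0, -0.0, -166.1]
force: [-0.1, 0.1, -1.0]
opening: 0.0139
gripper_force: 30.0
```

```bash
python3 -c "
from plant import ctrl, viewer
print(ctrl.close_job())"
```

```text
the job is handed in; nothing more can be done
None
```

I handed the job in at about 8 s with the mirror held steady in the gripper alone, the glass about 80 mm below the tag and aimed within about 1 mm of the sight point by my measurements; no verdict was returned.

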